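# Take the worn wheel off the foot-ring grinder

## Robot

A 6-joint arm with a two-finger parallel gripper is mounted at the origin on a cart in front of the work surface, level with it; the furniture and walls round the work are solid. World frame = base frame: x ahead of the robot, y to its left, z up, the work surface at z = 0. Lengths are in m, angles in rad, forces in N, time in s.
With the tool pointing down it reaches from about 0.3 to 0.85 m from the base axis. Payload 4.2 kg.
Tool frame: the origin (TCP) lies midway between the tips of the shut fingers; the grasp point (between the pads) lies 19 mm behind it (r.grip_depth is the distance from the TCP to the grasp point, in m); z points along the fingers, y is the direction in which the jaws open and shut (so a half turn about z gives the same grasp; the last joint's range is limited). The gripper opens to 91 mm and grips with 3 to 60 N. Pads are 32 mm wide; open, the fingers measure 118 mm over their backs; the gripper's body (76 mm by 178 mm) begins 60 mm behind the grasp point.
Start: joints at [1.305, 0.32, 1.565, -0, 1.257, -0.02], TCP at [0.14, 0.558, 0.214] pointing down, gripper open.
Joint ranges: [-3.11, 3.11], [-0.84, 2.01], [0.21, 2.61], [-1.34, 4.49], [0.05, 2.63], [-2.56, 2.56]. Speed limits (rad/s): [2.57, 2.57, 3.14, 3.14, 3.14, 3.14].

## Interface

Orientations are given as a unit quaternion [w, x, y, z].
In Python, from bench import r gives the robot as it stands. Calls block until the motion is done:
- r.reach(position, orientation): joint-space move of the TCP to a pose.
- r.move_linear(position, rot=None, feed=0.15, force_limit=None): straight line of the TCP; rot=None keeps the orientation; feed is the mean speed in m/s. With force_limit (N) it stops when the force on the tool has changed by that much, and returns True; else False.
- r.move_joints(angles): joint-space move.
- r.let_go() and r.gripper_close(): open the fingers fully, or close them until they stop; the grip force is fixed at half the most.
- r.dwell(seconds).
- r.ik(position, orientation): joint angles nearest the present ones, or None.
- r.sense(): the state.
- r.grab_frame(name): name is "side" or "top" or "wrist"; returns the picture (400x640x3 uint8, blue, green, red); there is no depth.
- r.camera_params(name): a dict with "camera_matrix" (3x3 intrinsics, pixels), "rvec" (rotation vector, rad) and "tvec" (3), from world to camera coordinates, as OpenCV has them; the wrist camera has in their place "hand_eye" (4x4, takes a point from camera to tool coordinates, whose origin is the TCP and whose axes are the flange's). Camera axes: x right, y down, z forward; pixel columns grow to the right and rows downward; lengths in m; the calibration is good to about 2 mm. A picture is of the moment at which its call begins: read the wrist's pose just before it. camera_params takes no time and is no camera call.
A pose or a line that the arm cannot do raises r.MotionError and nothing moves.
- r.job_done(): hands the job in, once; it reports no verdict.
The state is a dict: "t": time; "q": joint angles; "qd": joint speeds; "tau": joint torques, N m; "position": TCP position; "ee_rot": TCP orientation; "wrist_force": force on the tool from outside, world axes, zero at the start; "torque": the same for the moment, N m; "finger_gap": finger opening in m.
Only numpy, scipy, OpenCV 4.12 (cv2) and the standard library are available. Lean on these libraries where they do the work, as an engineer would, in place of code of your own. Each camera call takes 0.05 s, during which the arm holds its last target.

## Task

Take the worn grinding wheel off the foot-ring grinder: undo the hexagon clamp nut, which has a left-hand thread and so loosens clockwise seen from above, feeling your way so that the thread is never strained, lift it off, and then lift the wheel off the spindle. Lay nut and wheel flat, side by side, on the bare grey bat beside the grinder; set them down gently and do not disturb the glazed animals on the other bat, the cup or the glaze jar.

Things in the scene. Friction and masses are not known exactly. Their poses are not given: they have to be found in the camera images.
- grinder: Bench grinder for pot feet, fixed: round grey housing 142 mm across, 52 mm high, rocker switch in front. Origin: on the spindle axis at table height, z up, x from switch to back. Its upright spindle is locked against turning and carries, from below, a spring flange 50 mm across, the grinding wheel (underside 76 mm above the table) and the clamp nut (underside 94 mm).
- spindle_top (a point): Top end of the spindle, on its axis, 121.5 mm above the table, 3.5 mm above the tight nut. Coarse left-hand thread, 25 mm across: the nut, turned CLOCKWISE seen from above, loosens and climbs; the other way it tightens. Let the hand rise with the nut by feel: lagging, pulling or forcing strains the thread, which stands 25 N between nut and spindle.
- nut_center (a point): Centre (on the axis, half-way up) of the dark steel hexagon nut: 40 mm across flats, 46 across corners, 24 high, 130 g, notched corners (left-hand mark). Its x axis points out through a flat (flats every 60 degrees), z up. The flange's spring presses it up into the thread with 10 to 20 N; this and its 0.1 to 0.2 N m of stiffness go in the first 50 degrees. It comes off in under half a turn; feel when.
- wheel_center (a point): Centre (on the axis, half-way up) of the loose grey grinding wheel: 66 mm outside diameter, 18 mm thick, bore 29 mm, 140 g. It lies under the nut on the spring flange, about 1 mm clear all round on the 27 mm spindle shank. With the nut off the flange lifts it 3 mm (underside 79 mm above the table, 27 mm above the housing: room for fingers beside it). It lifts straight up; 43 mm clears the spindle.
- bare_bat: The bare round grey bat, a flat disc 222 mm across and 11 mm thick, fixed to the table, left or right of the grinder. Origin: centre of its underside, on the table; z up.
- ware_bat: The other round bat beside the grinder, brown, 233 mm across and 12 mm thick, fixed, with the three glazed animals on it. Origin: centre of its underside. Leave alone.
- elephant: Flat grey clay elephant, 74x56x7 mm, lying on the brown bat. Origin: centre of its underside. Leave alone.
- croc: Flat green clay crocodile, 110x63x8 mm, lying on the brown bat. Origin: centre of its underside. Leave alone.
- fish: Flat blue round clay fish, 82x86x7 mm, lying on the brown bat. Origin: centre of its underside. Leave alone.
- cup: Small unglazed cup with a painted band, 67 mm across and 61 mm high, standing at the back left. Origin: centre of its underside. Leave alone.
- glaze_jar: Small glaze jar with a dark ribbed lid, 51 mm across and 60 mm high, standing at the back right. Origin: centre of its underside. Leave alone.
Not all that is in view belongs to the job. What is shaped like the part that bears nut_center but orange is not meant.

How it is judged:
On the way, in this order (a step that is already met when the one before it is completed fails the run):
1. the nut has been screwed up the spindle: risen more than 7 mm while still round the spindle (z of nut_center in the frame of grinder between 0.113 and 0.132 m and horizontal distance between nut_center and grinder below 0.004 m), for 0.1 s.
2. the nut is off and the wheel has been lifted clear of the spindle (z of wheel_center in the frame of grinder above 0.125 m and horizontal distance between nut_center and grinder above 0.08 m), for 0.1 s.
At the end, for the whole second after the job is handed in: Nut and wheel both lie flat (within 0.12 rad), side by side, directly on the bare grey bat and wholly over it (nut centre within 90 mm, wheel centre within 85 mm of the bat's centre), released and at rest (horizontal distance between nut_center and bare_bat below 0.09 m and horizontal distance between wheel_center and bare_bat below 0.085 m and z of nut_center in the frame of bare_bat between 0.018 and 0.028 m and z of wheel_center in the frame of bare_bat between 0.015 and 0.025 m and angle between the z axis of each of nut_center, wheel_center and the z axis of bare_bat, either way round below 0.12 rad and linear speed of each of nut, wheel below 0.02 m/s); the robot touches nothing.
It fails at once if the thread is strained: more than 25 N between nut and grinder (contact force between nut and grinder above 25 N).
It fails at once if nut or wheel is dropped or banged down on the bat (more than 40 N) (contact force between any of nut, wheel and bare_bat above 40 N).
It fails at once if a glazed animal, the cup or the glaze jar is moved by more than 15 mm (distance of any of elephant, croc, fish, cup, glaze_jar from where it was at the start of the episode above 0.015 m).
It also fails if it takes over 72 s, if anything falls off the work surface, if the arm or the gripper's body presses on something with over 40 N, if the wrist force passes 120 N, or if a joint passes its speed limit or range.

## Working session

There is one attempt and no reset: what is moved stays moved. The work goes in short steps, each a Python script; the robot and the scene stay as the last script left them, time stands still between calls to the robot, and variables do not carry over. Pictures are saved under pics/ and viewed, and the job is handed in when it is done.

```bash
ls; mkdir -p pics
python3 - <<'E'
from bench import r
import cv2
for n in ("side","top","wrist"):
    cv2.imwrite(f"pics/a_{n}.png", r.grab_frame(n)); p=r.camera_params(n); print(n,{k:__import__('numpy').round(v,4).tolist() for k,v in p.items()})
s=r.sense(); print(s)
E
```

```text
pics
side {'camera_matrix': [[501.6958, 0.0, 312.7947], [0.0, 501.6958, 200.0802], [0.0, 0.0, 1.0]], 'rvec': [1.9752, -0.5619, 0.3547], 'tvec': [-0.4405, 0.2289, 1.0456]}
top {'camera_matrix': [[368.7357, 0.0, 322.0342], [0.0, 368.7357, 197.3322], [0.0, 0.0, 1.0]], 'rvec': [2.1498, -2.1148, 0.1693], 'tvec': [0.0256, 0.5294, 1.1075]}
wrist {'camera_matrix': [[344.7099, 0.0, 313.1732], [0.0, 344.7099, 199.9946], [0.0, 0.0, 1.0]], 'hand_eye': [[0.0005, -0.9618, -0.2738, 0.0781], [1.0, 0.0004, 0.0003, -0.0001], [-0.0002, -0.2738, 0.9618, -0.1701], [0.0, 0.0, 0.0, 1.0]]}
{'t': 0.15, 'q': array([ 1.30499798e+00,  3.20133051e-01,  1.56533215e+00,  2.75081949e-06,
        1.25738654e+00, -1.99960588e-02]), 'qd': array([-0.00069329, -0.00223772, -0.0026814 ,  0.00032429,  0.00071107,
       -0.00080031]), 'tau': array([ 1.03710041e-03, -4.12773371e+01, -2.32152307e+01,  7.28282752e-02,
        4.33368457e-02, -1.04340356e-04]), 'position': array([0.13982245, 0.55738306, 0.21334619]), 'ee_rot': array([-9.09489748e-05,  1.22592380e-01,  9.92456907e-01, -6.22940645e-04]), 'wrist_force': array([0.29082094, 1.00017804, 0.84284705]), 'torque': array([ 0.01602766,  0.03091728, -0.01356307]), 'finger_gap': 0.09128172086933989}
```

View pics/a_side.png

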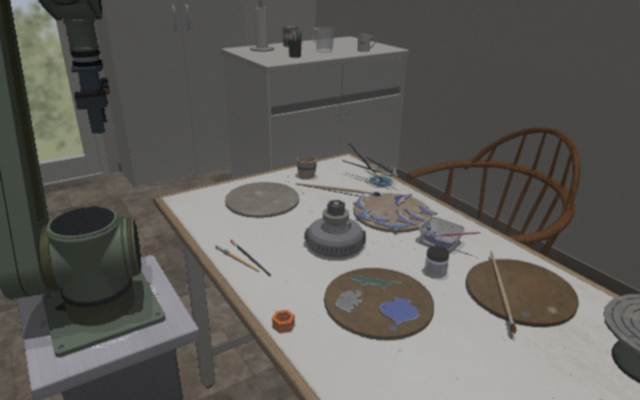

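View pics/a_top.png

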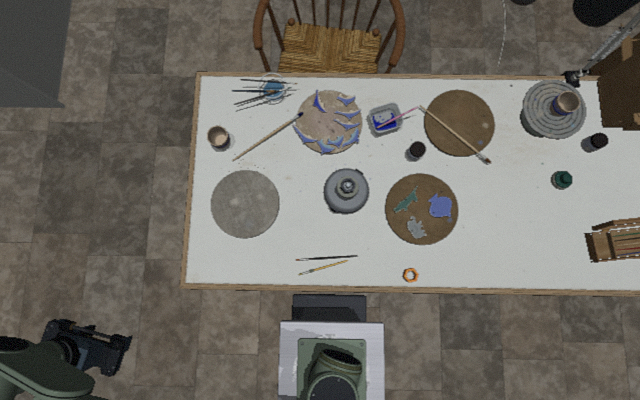

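View pics/a_wrist.png

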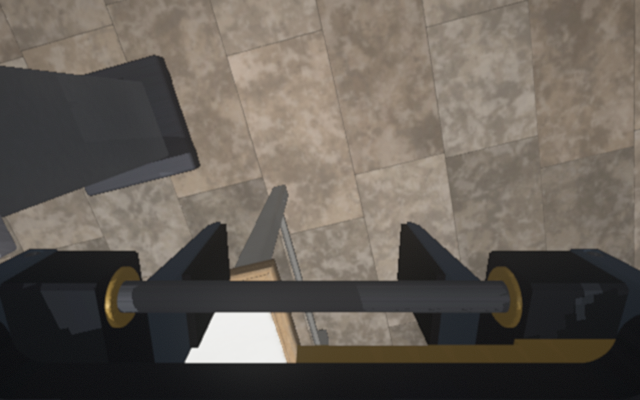

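Candidates for the nut are the dark hexagon on the grinder spindle (top ≈347,186; side ≈337,207) and the orange hexagon on the table (top 410,275; side 284,320). The orange one is the decoy, so I choose the dark one. Candidates for the bat are the grey disc (top 245,204), which is the bare one, and the brown discs at (421,209), (459,123) and (328,122). Next I check with crops.

```bash
cat > h.py <<'E'
import numpy as np, cv2
from bench import r
from scipy.spatial.transform import Rotation as R
def mat(q): return R.from_quat([q[1],q[2],q[3],q[0]]).as_matrix()
def quat(M):
    x,y,z,w=R.from_matrix(M).as_quat(); return np.array([w,x,y,z])
def cam(n,s=None):
    """K, R_wc(cam->world), cam origin"""
    p=r.camera_params(n); K=np.array(p["camera_matrix"])
    if n=="wrist":
        H=np.array(p["hand_eye"]); T=np.eye(4); T[:3,:3]=mat(s["ee_rot"]); T[:3,3]=s["position"]
        W=T@H; return K,W[:3,:3],W[:3,3]
    Rm=cv2.Rodrigues(np.array(p["rvec"],float))[0]; t=np.array(p["tvec"],float).ravel()
    return K,Rm.T,-Rm.T@t
def plane(c,uv,z):
    K,Rw,o=c; d=Rw@np.linalg.inv(K)@np.array([uv[0],uv[1],1.]); return o+d*(z-o[2])/d[2]
def proj(c,P):
    K,Rw,o=c; v=K@(Rw.T@(np.asarray(P)-o)); return v[:2]/v[2]
def tri(cs,uvs):
    A=np.zeros((3,3));b=np.zeros(3)
    for c,uv in zip(cs,uvs):
        d=c[1]@np.linalg.inv(c[0])@np.array([uv[0],uv[1],1.]);d/=np.linalg.norm(d);M=np.eye(3)-np.outer(d,d);A+=M;b+=M@c[2]
    return np.linalg.solve(A,b)
def down(yaw):
    "tool down, tool y axis (jaw) at world angle yaw"
    y=np.array([np.cos(yaw),np.sin(yaw),0]);z=np.array([0,0,-1.]);x=np.cross(y,z)
    return quat(np.c_[x,y,z])
E
python3 - <<'E'
from h import *
t=cv2.imread('pics/a_top.png'); s=cv2.imread('pics/a_side.png')
a=cv2.resize(t[160:225,200:390],None,fx=4,fy=4,interpolation=cv2.INTER_CUBIC)
b=cv2.resize(s[190:265,290:385],None,fx=4,fy=4,interpolation=cv2.INTER_CUBIC)
im=np.zeros((600,800,3),np.uint8); im[:260,:760]=a; im[270:570,:380]=b; cv2.imwrite('pics/b.png',im)
c=cam('top'); cs=cam('side')
for n,uv,z in [('bat',(245,204),.011),('nut',(347,186),.118),('ware',(421,209),.012)]: print(n,plane(c,uv,z).round(4))
print(plane(cs,(337,205),.118))
E
```

```text
bat [0.5088 0.2812 0.011 ]
nut [ 0.5515 -0.0389  0.118 ]
ware [ 0.5016 -0.2816  0.012 ]
[ 0.55780902 -0.04827022  0.118     ]
```

View pics/b.png

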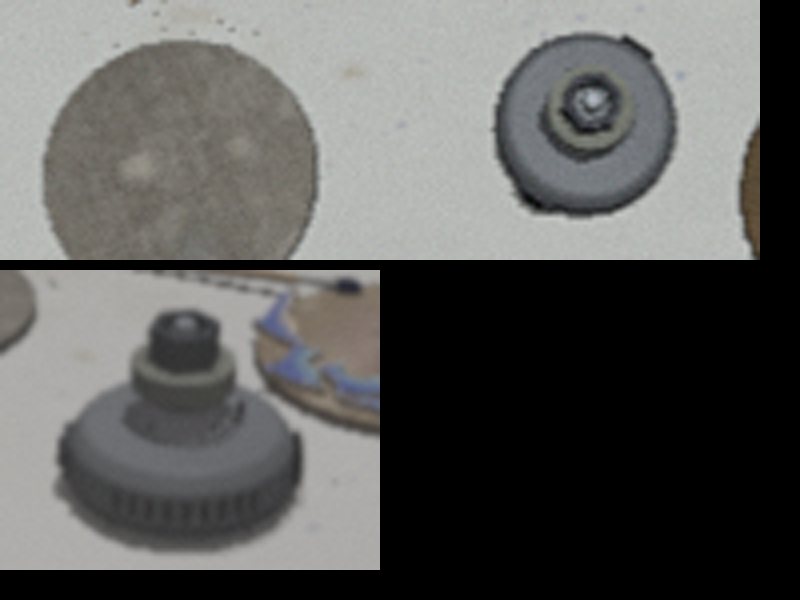

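The crops confirm it: the dark hexagon nut sits on the grey wheel at top (348,185.5), and the bare grey bat is at (245,204). Now I check joint 6 range against yaw for viewing from several angles.

Run:
```python
from h import *
for z in (.22,.10,):
  for yd in range(-180,180,30):
    q=r.ik([.553,-.042,z],down(np.radians(yd)))
    print(z,yd,None if q is None else np.round(q,2))
print(np.degrees(np.arctan2(*mat(r.sense()['ee_rot'])[:2,1][::-1])))
```

```text
0.22 -180 None
0.22 -150 [-0.1   0.28  1.6  -0.    1.26  2.52]
0.22 -120 [-0.1   0.28  1.6  -0.    1.26  2.  ]
0.22 -90 [-0.1   0.28  1.6  -0.    1.26  1.47]
0.22 -60 [-0.1   0.28  1.6  -0.    1.26  0.95]
0.22 -30 [-0.1   0.28  1.6  -0.    1.26  0.43]
0.22 0 [-0.1   0.28  1.6  -0.    1.26 -0.1 ]
0.22 30 [-0.1   0.28  1.6  -0.    1.26 -0.62]
0.22 60 [-0.1   0.28  1.6  -0.    1.26 -1.14]
0.22 90 [-0.1   0.28  1.6  -0.    1.26 -1.67]
0.22 120 [-0.1   0.28  1.6  -0.    1.26 -2.19]
0.22 150 None
0.1 -180 None
0.1 -150 [-0.1   0.38  1.78 -0.    0.98  2.52]
0.1 -120 [-0.1   0.38  1.78 -0.    0.98  2.  ]
0.1 -90 [-0.1   0.38  1.78 -0.    0.98  1.47]
0.1 -60 [-0.1   0.38  1.78 -0.    0.98  0.95]
0.1 -30 [-0.1   0.38  1.78 -0.    0.98  0.43]
0.1 0 [-0.1   0.38  1.78 -0.    0.98 -0.1 ]
0.1 30 [-0.1   0.38  1.78 -0.    0.98 -0.62]
0.1 60 [-0.1   0.38  1.78 -0.    0.98 -1.14]
0.1 90 [-0.1   0.38  1.78 -0.    0.98 -1.67]
0.1 120 [-0.1   0.38  1.78 -0.    0.98 -2.19]
0.1 150 None
75.91651838422541
```

Run:
```python
from h import *
import pickle
V=[]
for yd in (-60,30,120):
    r.reach([.553,-.043,.225],down(np.radians(yd))); r.dwell(.15)
    s=r.sense(); im=r.grab_frame('wrist'); V.append((s,im)); print(yd,s['t'],s['position'].round(4),s['wrist_force'].round(2))
pickle.dump(V,open('V.pkl','wb'))
o=np.hstack([cv2.resize(v[1][60:340,140:500],None,fx=.74,fy=.74) for v in V]); cv2.imwrite('pics/c.png',o)
cv2.imwrite('pics/c2.png',V[2][1])
```

```text
-60 2.8833 [ 0.553  -0.0423  0.225 ] [-0.96 -0.46 -0.08]
30 4.4833 [ 0.553 -0.043  0.225] [ 0.71  0.7  -0.47]
120 6.0833 [ 0.553 -0.043  0.225] [-0.06 -0.06  0.06]
```

View pics/c.png

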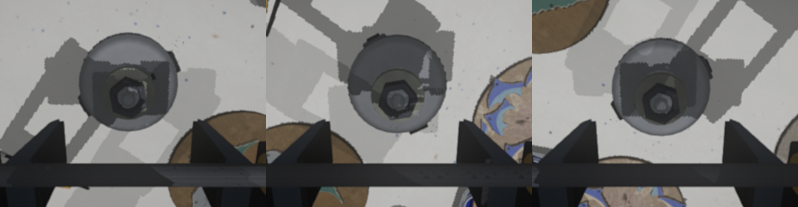

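View pics/c2.png

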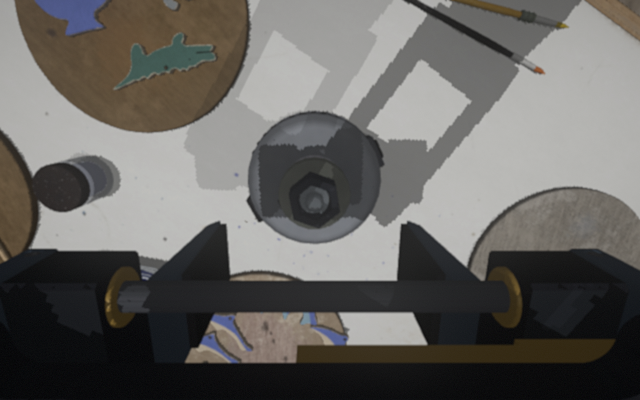

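Run:
```python
from h import *
import pickle
V=pickle.load(open('V.pkl','rb'))
t=[]
for s,im in V:
    c=cam('wrist',s); u=proj(c,[.553,-.043,.118]).round().astype(int); print(u)
    k=im[u[1]-40:u[1]+40,u[0]-40:u[0]+40].astype(float)*1.8
    t.append(cv2.resize(np.clip(k,0,255).astype(np.uint8),(265,265),interpolation=cv2.INTER_CUBIC))
cv2.imwrite('pics/d.png',np.hstack(t))
```

```text
[313 199]
[313 199]
[313 199]
```

View pics/d.png

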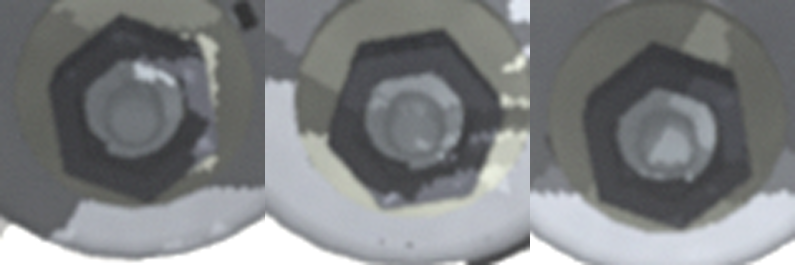

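Run:
```python
from h import *
import pickle
V=pickle.load(open('V.pkl','rb'))
t=[];res=[]
for i,(s,im) in enumerate(V):
    c=cam('wrist',s); u=np.array([313,199])
    k=im[159:239,273:353]; k5=cv2.resize(k,None,fx=4,fy=4,interpolation=cv2.INTER_CUBIC)
    g=cv2.GaussianBlur(cv2.cvtColor(k5,cv2.COLOR_BGR2GRAY),(0,0),2)
    m=(g<50).astype(np.uint8)
    cs,_=cv2.findContours(m,cv2.RETR_LIST,cv2.CHAIN_APPROX_NONE)
    print(i,[(len(x),int(cv2.contourArea(x)))for x in cs if cv2.contourArea(x)>800], np.percentile(g,[2,10,20,40]))
    e=cv2.Canny(g,15,40)
    o=np.clip(k5.astype(float)*1.8,0,255).astype(np.uint8)
    cir=cv2.HoughCircles(g,cv2.HOUGH_GRADIENT,1.5,200,param1=40,param2=20,minRadius=50,maxRadius=75)
    if cir is not None:
        x,y,rad=cir[0,0]; cv2.circle(o,(int(x),int(y)),int(rad),(0,255,0),1)
        uv=((x+.5)/4-.5+273,(y+.5)/4-.5+159); print('hough',uv,rad/4,plane(c,uv,.1205).round(4))
    cv2.drawContours(o,cs,-1,(0,0,255),1)
    t.append(cv2.resize(o,(265,265)))
cv2.imwrite('pics/e.png',np.hstack(t))
```

```text
0 [(907, 19828), (105, 876)] [33. 36. 48. 55.]
hough (np.float32(314.0625), np.float32(193.6875)) 15.5375 [ 0.5581 -0.0407  0.1205]
1 [(361, 11456), (621, 29411)] [37. 42. 54. 70.]
hough (np.float32(318.1875), np.float32(194.4375)) 14.1125 [ 0.5547 -0.0368  0.1205]
2 [(338, 10882), (612, 33160)] [35. 40. 45. 57.]
hough (np.float32(311.8125), np.float32(199.6875)) 16.7 [ 0.5533 -0.0436  0.1205]
```

View pics/e.png

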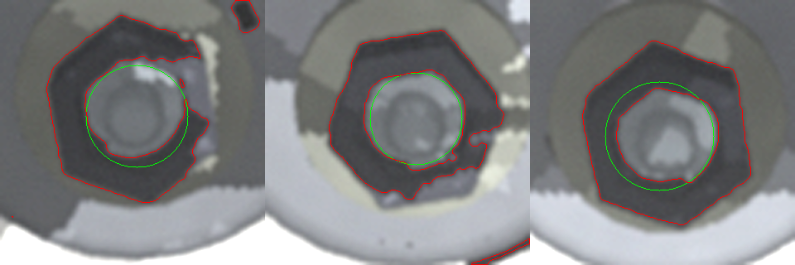

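Run:
```python
from h import *
import pickle
from scipy.optimize import least_squares
V=pickle.load(open('V.pkl','rb'))
guess=[(134,111),(150,119),(136,138)]
# outer corners picked in the 265-px tiles (view-local), top face hexagon
t=[];A=[];b=[]
for i,(s,im) in enumerate(V):
    c=cam('wrist',s)
    k5=cv2.resize(im[159:239,273:353],None,fx=4,fy=4,interpolation=cv2.INTER_CUBIC)
    g=cv2.GaussianBlur(cv2.cvtColor(k5,cv2.COLOR_BGR2GRAY),(0,0),2)
    cs,_=cv2.findContours((g<50).astype(np.uint8),cv2.RETR_LIST,cv2.CHAIN_APPROX_NONE)
    P=np.vstack([x[:,0] for x in cs]).astype(float)
    g0=np.array(guess[i])*320/265
    P=P[np.abs(np.linalg.norm(P-g0,axis=1)-58)<12]
    f=least_squares(lambda p:np.linalg.norm(P-p[:2],axis=1)-p[2],[*g0,58],loss='soft_l1',f_scale=1.5)
    x,y,rad=f.x; uv=((x+.5)/4-.5+273,(y+.5)/4-.5+159); w=plane(c,uv,.1205); print(uv,rad/4,w.round(4),len(P),np.median(abs(f.fun)))
    M=mat(s['ee_rot'])[:2,:2]
    A.append(np.hstack([np.eye(2),M]));b.append(w[:2])
    # observed: w = axis + M*d
x,rs,*_=np.linalg.lstsq(np.vstack(A),np.hstack(b),rcond=None); print('axis',x[:2],'tool offset',x[2:],rs**.5, (np.vstack(A)@x-np.hstack(b)).round(5))
t=[cv2.imread('pics/d.png')[:,265*i:265*i+265] for i in range(3)]
cv2.imwrite('pics/f.png',np.hstack([cv2.resize(t[1],(400,400),interpolation=2),cv2.resize(t[2],(400,400),interpolation=2)]))
```

```text
(np.float64(313.4016462665494), np.float64(190.89164687776554)) 14.8858889481279 [ 0.5599 -0.0391  0.1205] 325 1.7693911021154989
(np.float64(317.8698451846573), np.float64(194.3665673556521)) 15.192766945531123 [ 0.5545 -0.0369  0.1205] 368 1.5325783914187312
(np.float64(314.29785622119334), np.float64(199.72526422972606)) 14.802123949678236 [ 0.5523 -0.0418  0.1205] 338 2.110127655422275
axis [ 0.55603276 -0.04050598] tool offset [0.00395827 0.00061573] [0.00024916] [-1.2e-04  1.0e-05  1.3e-04  1.1e-04 -1.0e-05 -1.2e-04]
```

View pics/f.png

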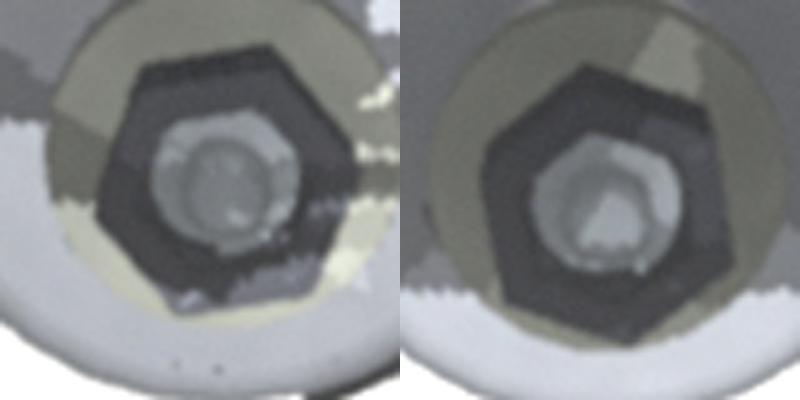

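Run:
```python
from h import *
import pickle
V=pickle.load(open('V.pkl','rb'))
for i,C in ((1,[(143,67),(270,45),(355,150),(310,295),(180,315),(97,215)]),(2,[(188,65),(308,103),(335,262),(228,345),(107,300),(83,155)])):
    s,im=V[i]; c=cam('wrist',s)
    W=np.array([plane(c,(x/5+273,y/5+159),.118) for x,y in C])
    d=np.roll(W,-1,0)-W; a=np.degrees(np.arctan2(d[:,1],d[:,0])); L=np.linalg.norm(d,axis=1)
    print((a%60).round(1),(L*1e3).round(1),W[:,:2].mean(0).round(4))
    z=np.sum(L*np.exp(1j*np.radians(a*6)));print('edge dir mod60',np.degrees(np.angle(z))/6%60)
    dg=np.roll(W,-3,0)-W; print('diag',((np.degrees(np.arctan2(dg[:,1],dg[:,0])))%60).round(1)[:3],(1e3*np.linalg.norm(dg,axis=1)).round(1)[:3])
```

```text
[40.  39.  44.5 39.3 38.  42.5] [21.  22.7 26.3 22.4 22.5 26.4] [ 0.5556 -0.0382]
edge dir mod60 40.70384083172853
diag [35.4 42.4 44.6] [48.3 48.9 44.4]
[42.2 40.4 39.6 38.4 38.1 41. ] [20.7 27.9 23.4 22.1 25.6 23.1] [ 0.5533 -0.0409]
edge dir mod60 39.90569831719648
diag [37.9 45.6 36.2] [49.2 47.9 46.1]
```

Run:
```python
from h import *
ax=np.array([.5560,-.0405]); yaw=np.radians(130); n=np.array([np.cos(yaw),np.sin(yaw)]); q=down(yaw)
P=lambda d,z:[*(ax+d*n),z]
r.reach(P(0,.16),q); r.dwell(.1)
print(r.move_linear(P(0,.104),feed=.12,force_limit=8)); 
res=[]
for sg in (1,-1):
    r.move_linear(P(sg*.019,.104),feed=.1); r.dwell(.25); s0=r.sense()
    hit=r.move_linear(P(sg*.031,.104),feed=.012,force_limit=2.5); s=r.sense()
    d=(s['position'][:2]-ax)@n; res.append(d); print(hit,d,(s['wrist_force']-s0['wrist_force']).round(2),s['t'])
    r.move_linear(P(sg*.019,.104),feed=.05)
print('offset',sum(res)/2)
r.move_linear(P(0,.104),feed=.1)
```

```text
False
True 0.0256445808547435 [ 1.32 -0.63  0.17] 8.45
True -0.025369297421882743 [-0.1  -0.69  0.06] 10.1667
offset 0.00013764171643037768
```

Run:
```python
from h import *
ax=np.array([.5560,-.0405]); yaw=np.radians(130); n=np.array([np.cos(yaw),np.sin(yaw)]); q=down(yaw)
ax=ax+.00014*n
r.move_linear([*ax,.0985],feed=.03,force_limit=4); r.dwell(.2); s0=r.sense(); print(s0['t'],s0['position'].round(5),s0['wrist_force'].round(2),s0['torque'].round(3))
r.gripper_close(); s=r.sense(); print(s['t'],s['finger_gap'],s['position'].round(5),s['wrist_force'].round(2),s['torque'].round(3)); 
r.dwell(.2); s=r.sense(); print(s['finger_gap'],s['wrist_force'].round(2),s['torque'].round(3))
np.save('base.npy',np.r_[s0['wrist_force'],s0['torque'],ax])
```

```text
11.3167 [ 0.55602 -0.0405   0.09849] [ 0.34 -0.6  -0.62] [ 0.013  0.054 -0.009]
12.15 0.040176735314179694 [ 0.55599 -0.04047  0.0985 ] [0.29 0.05 0.63] [-0.01   0.023 -0.005]
0.039942157155715 [ 1.35  0.65 -0.19] [-0.035 -0.008  0.019]
```

Run:
```python
from h import *
B=np.load('base.npy'); ax=B[6:]
def avg(n=4):
    F=[];T=[]
    for _ in range(n):
        r.dwell(.03); s=r.sense(); F.append(s['wrist_force']);T.append(s['torque'])
    return np.mean(F,0)-B[:3],np.mean(T,0)-B[3:6],s
z=.0985
F,T,s=avg(); print(F.round(2),T.round(3))
for y in (129,128,127,126):
    t0=r.sense()['t']; r.move_linear([*ax,z],rot=down(np.radians(y)),feed=.05); t1=r.sense()['t']
    F,T,s=avg(); print(y,round(t1-t0,3),F.round(2),T.round(3),s['position'].round(5),s['finger_gap'])
    if abs(F[2])>3: break
```

```text
[ 0.58 -0.    0.28] [-0.057 -0.081 -0.024]
129 0.25 [ 0.28 -0.28  0.18] [-0.097 -0.04   0.016] [ 0.55595 -0.04042  0.09853] 0.03987048894044495
128 0.25 [ 0.09 -0.32  0.81] [-0.048 -0.023  0.035] [ 0.55593 -0.0404   0.09857] 0.039653999981187446
127 0.25 [ 0.19 -0.12  2.03] [-0.054  0.041  0.027] [ 0.55591 -0.0404   0.09857] 0.039729111418994115
126 0.25 [-0.31  0.05  3.23] [0.021 0.085 0.019] [ 0.55592 -0.04037  0.09862] 0.039890543485589396
```

```bash
cat > turn.py <<'E'
from h import *
B=np.load('base.npy'); ax=B[6:]
def avg(n=3):
    F=[];T=[]
    for _ in range(n):
        r.dwell(.02); s=r.sense(); F.append(s['wrist_force']);T.append(s['torque'])
    return np.mean(F,0)-B[:3],np.mean(T,0)-B[3:6],s
def go(y,z,xy=None,feed=.05):
    r.move_linear([*(ax if xy is None else xy),z],rot=down(np.radians(y)),feed=feed); return avg()
E
python3 - <<'E'
from turn import *
for z in (.0986,.0987,.0988):
    F,T,s=go(126,z); print(z,s['t'],F.round(2),T.round(3),s['position'].round(5))
    if F[2]<.5: break
E
```

```text
0.0986 14.3167 [-0.55 -0.01  2.99] [-0.007  0.061  0.064] [ 0.55591 -0.04036  0.09862]
0.0987 14.6167 [-0.13  0.23  1.87] [ 0.067  0.071 -0.002] [ 0.5559  -0.04036  0.09864]
0.0988 14.9167 [0.58 0.12 0.31] [ 0.062 -0.079  0.044] [ 0.55591 -0.04036  0.09868]
```

```bash
cat >> turn.py <<'E'
def loop(y,z,yend,step,k,Ft=.6,lim=5,kz=12000.):
    zs=[(y,z)]
    while y>yend:
        y-=step; z+=k*step*.001
        F,T,s=go(y,z); zs.append((y,z))
        print(round(y),round(z*1e3,2),'t%.2f'%s['t'],F.round(1),T.round(2),'gap%.2f'%(s['finger_gap']*1e3),'pz%.2f'%(s['position'][2]*1e3))
        n=0
        while abs(F[2]-Ft)>lim*.6 and n<4:
            z+=np.clip((F[2]-Ft)/kz*.7,-.0004,.0004); F,T,s=go(y,z); n+=1; print('  adj',round(z*1e3,2),F.round(1))
        if np.abs(F).max()>lim: print('STOP'); break
        z+=np.clip((F[2]-Ft)/kz*.5,-.0003,.0003)
    return y,z
E
python3 - <<'E'
from turn import *
print(loop(126,.0988,102,2,.075))
E
```

```text
124 98.95 t15.22 [0.3 1.2 0.6] [ 0.04 -0.02 -0.09] gap39.72 pz98.86
122 99.1 t15.52 [0.1 1.1 0.6] [ 0.06 -0.   -0.07] gap39.61 pz99.00
120 99.25 t15.82 [-0.5  0.5 -0.2] [ 0.09  0.04 -0.08] gap39.22 pz99.13
118 99.36 t16.12 [ 0.2  0.5 -1.2] [ 0.09  0.08 -0.06] gap39.68 pz99.23
116 99.44 t16.42 [-0.6  0.8 -0.8] [ 0.11  0.13 -0.06] gap39.71 pz99.32
114 99.53 t16.72 [-1.3  1.1 -1.6] [ 0.02  0.13 -0.07] gap39.47 pz99.39
112 99.59 t17.02 [-0.4  0.5 -1.6] [ 0.04  0.19 -0.05] gap39.59 pz99.46
110 99.65 t17.32 [-1.6  0.4 -1.6] [ 0.02  0.25 -0.01] gap39.75 pz99.59
108 99.71 t17.62 [-1.7 -0.1 -2. ] [-0.07  0.29 -0.04] gap39.99 pz99.74
106 99.75 t17.92 [-1.5 -0.4 -0.8] [-0.09  0.23  0.06] gap39.46 pz99.81
104 99.85 t18.22 [-0.9  0.4 -1.9] [-0.1   0.15 -0.01] gap39.79 pz99.87
102 99.89 t18.52 [-0.2 -0.  -1.8] [-0.07 -0.07 -0.  ] gap39.97 pz99.93
(102, np.float64(0.09979166036140485))
```

Run:
```python
from turn import *
print(loop(102,.09979,60,3,.047,Ft=0.2))
```

```text
99 99.93 t18.82 [ 0.1  0.8 -1.6] [ 0.02 -0.09 -0.  ] gap39.69 pz100.01
96 100.0 t19.12 [-0.3  0.6 -0.9] [ 0.04 -0.07  0.  ] gap39.88 pz100.12
93 100.09 t19.42 [-0.2  0.5 -1.2] [ 0.02 -0.02  0.02] gap39.73 pz100.19
90 100.18 t19.72 [-0.6  0.2 -1.1] [ 0.01 -0.02  0.02] gap39.89 pz100.18
87 100.26 t20.02 [-0.6  1.2 -1. ] [-0.   -0.04 -0.02] gap39.80 pz100.25
84 100.36 t20.32 [ 0.1  0.7 -0.5] [-0.01 -0.04 -0.  ] gap39.77 pz100.37
81 100.47 t20.62 [ 0.2  0.1 -0.6] [ 0.01 -0.07  0.03] gap39.73 pz100.47
78 100.58 t20.92 [ 0.   0.5 -1. ] [-0.02 -0.04  0.02] gap39.74 pz100.56
75 100.67 t21.22 [ 0.   0.7 -0.4] [-0.01 -0.02  0.02] gap39.81 pz100.67
72 100.78 t21.52 [-0.7  0.8 -0.9] [-0.01 -0.05  0.02] gap39.41 pz100.77
69 100.88 t21.82 [ 0.3  0.2 -1. ] [-0.07 -0.08 -0.  ] gap39.62 pz100.87
66 100.97 t22.12 [-0.4  0.7 -0.2] [-0.03 -0.05  0.02] gap39.93 pz100.96
63 101.09 t22.42 [-0.2  0.7 -0.9] [-0.03 -0.06 -0.  ] gap39.57 pz101.10
60 101.19 t22.72 [-0.5  0.2 -0.7] [-0.04 -0.04 -0.01] gap39.27 pz101.17
(60, np.float64(0.10115125446403882))
```

Run:
```python
from turn import *
print(loop(60,.10119,0,4,.045,Ft=-.4))
cv2.imwrite('pics/g.png',np.hstack([r.grab_frame('wrist'),cv2.resize(r.grab_frame('side')[150:270,280:400],(400,400))])[:, 240:])
```

```text
56 101.37 t23.02 [-1.2  0.5 -0.6] [-0.08 -0.06  0.02] gap39.89 pz101.34
52 101.54 t23.32 [-0.5  0.4 -0.1] [-0.04 -0.05  0.02] gap39.74 pz101.54
48 101.73 t23.62 [-0.7  0.6 -0.8] [-0.08 -0.05  0.02] gap39.59 pz101.73
44 101.9 t23.92 [-1.2  0.7 -0.7] [-0.06 -0.03  0.01] gap39.99 pz101.86
40 102.06 t24.22 [-0.4  0.5 -0.8] [-0.08 -0.07  0.01] gap39.72 pz102.09
36 102.23 t24.52 [-0.5  1.3 -0.1] [-0.07 -0.05  0.02] gap39.58 pz102.26
32 102.42 t24.82 [-0.4  0.8  0.3] [-0.1  -0.05 -0.02] gap39.97 pz102.48
28 102.63 t25.12 [-0.6  0.8  0.6] [-0.07 -0.03 -0.03] gap39.78 pz102.70
24 102.85 t25.42 [-0.5  0.3  0.4] [-0.08 -0.02 -0.01] gap39.67 pz102.90
20 103.06 t25.72 [-0.3  0.2  0.4] [-0.07 -0.04 -0.  ] gap39.96 pz103.13
16 103.28 t26.02 [-0.2  0.8  1.8] [-0.06 -0.01  0.01] gap39.93 pz103.35
12 103.55 t26.32 [-0.5  0.7  1.7] [-0.07 -0.02  0.01] gap39.62 pz103.58
8 103.82 t26.62 [-0.5  0.5  0.9] [-0.09 -0.03  0.  ] gap39.91 pz103.78
4 104.05 t26.92 [-0.4  0.9  1.2] [-0.11 -0.   -0.02] gap39.67 pz104.04
0 104.3 t27.22 [0.1 0.6 0.9] [-0.08 -0.02  0.01] gap39.96 pz104.30
(0, np.float64(0.10435426073279133))
```

View pics/g.png

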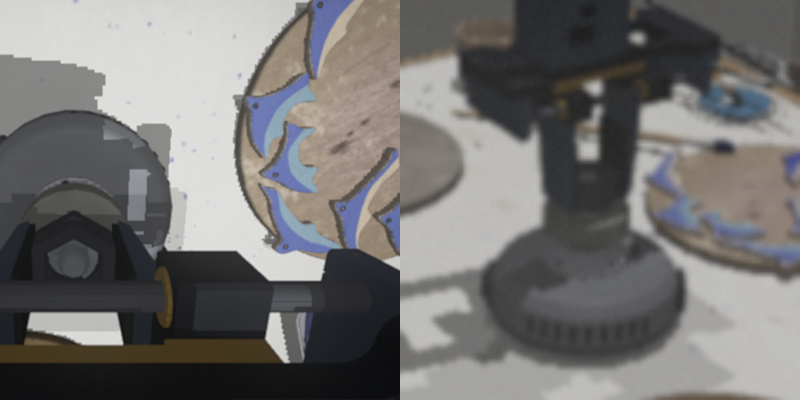

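Run:
```python
from turn import *
print(loop(0,.10435,-60,4,.058,Ft=0))
```

```text
-4 104.58 t27.62 [-0.3  0.   0.7] [-0.1  0.  -0. ] gap39.59 pz104.53
-8 104.84 t27.92 [-0.8  0.9  0.3] [-0.11 -0.01  0.  ] gap39.96 pz104.79
-12 105.09 t28.22 [ 0.3  0.2 -0.1] [-0.09 -0.02 -0.01] gap39.77 pz105.07
-16 105.32 t28.52 [0.1 0.3 0. ] [-0.13 -0.02  0.04] gap39.89 pz105.27
-20 105.55 t28.82 [-0.4  0.6 -0.3] [-0.16 -0.    0.03] gap39.67 pz105.51
-24 105.77 t29.12 [-0.6  0.7  0.3] [-0.08  0.03 -0.  ] gap40.01 pz105.74
-28 106.01 t29.42 [-0.2  0.6 -0.2] [-0.11  0.03 -0.  ] gap39.73 pz105.99
-32 106.24 t29.72 [-0.5  0.6  0.5] [-0.12  0.04 -0.  ] gap39.94 pz106.21
-36 106.49 t30.02 [-0.4  0.5 -0.5] [-0.11  0.06  0.02] gap39.38 pz106.46
-40 106.7 t30.32 [-0.2  0.4 -0.1] [-0.13  0.03  0.  ] gap39.61 pz106.69
-44 106.93 t30.62 [-0.   0.6 -0.2] [-0.08  0.05  0.  ] gap39.77 pz106.94
-48 107.15 t30.92 [ 0.   0.9 -0.5] [-0.07  0.06  0.02] gap39.63 pz107.14
-52 107.36 t31.22 [-0.5  0.8 -0.1] [-0.14  0.05  0.03] gap40.09 pz107.37
-56 107.59 t31.52 [-0.4  0.6  0.3] [-0.12  0.05  0.  ] gap39.30 pz107.60
-60 107.84 t31.82 [-0.3  0.2  0.6] [-0.09  0.07  0.01] gap40.16 pz107.85
(-60, np.float64(0.10786091553077896))
```

Run:
```python
from turn import *
y,z=-60,.10786
for i in range(5):
    z+=.0002; F,T,s=go(y,z); print(round(z*1e3,2),s['t'],F.round(2),'pz%.2f'%(s['position'][2]*1e3))
    if F[2]<-4: break
```

```text
108.06 32.1167 [-0.17  0.27 -0.06] pz107.95
108.26 32.4167 [-0.69  1.16 -0.54] pz108.21
108.46 32.7167 [ 0.05  0.67 -0.48] pz108.48
108.66 33.0167 [-0.62  0.34 -0.74] pz108.69
108.86 33.3167 [-0.36  0.54 -0.97] pz108.87
```

Run:
```python
from turn import *
print(r.move_linear([*ax,.116],feed=.02,force_limit=4)); F,T,s=avg(); print(s['t'],F.round(2),s['position'].round(4))
if s['position'][2]>.1155:
    print(r.move_linear([*ax,.16],feed=.08,force_limit=5)); F,T,s=avg(); print(s['t'],F.round(2),s['position'].round(4),s['finger_gap'])
c=cam('top'); im=cv2.imread('pics/a_top.png')
# bat by mask: grey disc vs white table
g=cv2.cvtColor(im,cv2.COLOR_BGR2GRAY); roi=np.zeros_like(g); roi[150:260,195:300]=1
m=((g<165)&(roi>0)).astype(np.uint8)
cs,_=cv2.findContours(m,cv2.RETR_EXTERNAL,cv2.CHAIN_APPROX_NONE); k=max(cs,key=cv2.contourArea); e=cv2.fitEllipse(k); print(e, plane(c,e[0],.011))
```

```text
False
33.875 [-0.09  0.56 -0.6 ] [ 0.5559 -0.0404  0.116 ]
False
34.625 [-0.88  0.3  -0.31] [ 0.5554 -0.0403  0.1594] 0.03978177112317877
((244.68496704101562, 203.68441772460938), (67.84453582763672, 69.62456512451172), 66.18194580078125) [0.50978194 0.28229455 0.011     ]
```

Run:
```python
from turn import *
bat=np.array([.511,.282]); p=bat+[.048,0]
r.reach([*p,.12],down(np.radians(-90))); s=r.sense(); print(s['t'],s['finger_gap'],s['position'].round(4))
r.move_linear([*p,.032],feed=.1); r.dwell(.2); s0=r.sense()
h=r.move_linear([*p,.010],feed=.012,force_limit=3); s=r.sense(); print(h,s['t'],s['position'].round(4),(s['wrist_force']-s0['wrist_force']).round(2))
r.dwell(.1); r.let_go(); r.dwell(.1); s=r.sense(); print(s['t'],s['finger_gap'],s['position'].round(4))
r.move_linear([*p,.13],feed=.15); print(r.sense()['t'])
```

```text
35.8583 0.039545664447154835 [0.5592 0.2812 0.1199]
True 38.4333 [0.559  0.282  0.0142] [-0.51  0.22  5.63]
39.5333 0.09105223952465986 [0.5581 0.2816 0.0131]
40.4667
```

```bash
python3 - <<'E'
from turn import *
cv2.imwrite('pics/h1.png',r.grab_frame('wrist'))
r.reach([*ax,.20],down(np.radians(-90))); r.dwell(.1)
s=r.sense(); cv2.imwrite('pics/h2.png',r.grab_frame('wrist')); print(s['t'],s['position'].round(4)); c=cam('wrist',s); print(proj(c,[*ax,.1215]),proj(c,[*ax,.097]))
E
python3 -c "
import cv2,numpy as np
cv2.imwrite('pics/h.png',np.hstack([cv2.resize(cv2.imread(f'pics/h{i}.png'),(400,250)) for i in (1,2)]))"
```

```text
41.8667 [ 0.556  -0.0392  0.1995]
[314.92616917 207.92984545] [314.80106526 199.06652982]
```

View pics/h.png

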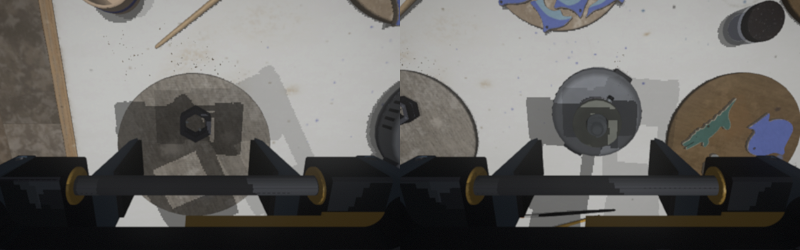

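The left view shows the nut lying flat on the grey bat at (195,123). The right view shows the wheel still on the spindle at (597,125). Next I grip the wheel.

Run:
```python
from turn import *
r.move_linear([*ax,.10],feed=.12,force_limit=8); h=r.move_linear([*ax,.069],feed=.08,force_limit=6)
r.dwell(.2); s0=r.sense(); print(h,s0['t'],s0['position'].round(4))
r.gripper_close(); r.dwell(.15); s=r.sense(); print(s['t'],s['finger_gap'],s['position'].round(4),(s['wrist_force']-s0['wrist_force']).round(2))
```

```text
False 43.6333 [ 0.5564 -0.0404  0.0696]
44.3083 0.06452057424133624 [ 0.5559 -0.0404  0.0691] [-1.35 -0.78  0.32]
```

Run:
```python
from turn import *
h=r.move_linear([*ax,.085],feed=.05,force_limit=5); s=r.sense(); print(h,s['t'],s['position'].round(4),s['wrist_force'].round(2),s['finger_gap'])
if not h:
    h=r.move_linear([*ax,.135],feed=.08,force_limit=6); r.dwell(.15); s=r.sense(); print(h,s['t'],s['position'].round(4),s['wrist_force'].round(2),s['finger_gap'])
```

```text
False 44.775 [ 0.5561 -0.0404  0.0854] [-0.31  0.59 -1.71] 0.0645325038883902
False 45.7 [ 0.5555 -0.0403  0.1343] [ 0.55 -0.61 -1.42] 0.06476691102640662
```

The wheel came off cleanly, but the fingertips reach about 10 mm below its underside, so I could not set it down flat on the bat. I'm straight above the spindle, so I'll lower it back, grip it higher and lift it again.

Run:
```python
from turn import *
h=r.move_linear([*ax,.0698],feed=.07,force_limit=5); s=r.sense(); print(h,s['t'],s['position'].round(4),s['wrist_force'].round(2))
if s['position'][2]<.073:
    r.let_go(); h=r.move_linear([*ax,.0815],feed=.06); r.dwell(.1); s=r.sense(); print(s['t'],s['position'].round(4))
    r.gripper_close(); r.dwell(.1); s=r.sense(); print(s['t'],s['finger_gap'],s['position'].round(4))
    h=r.move_linear([*ax,.098],feed=.05,force_limit=5); s=r.sense(); print(h,s['t'],s['finger_gap'],s['wrist_force'].round(2))
```

```text
False 46.7833 [ 0.5565 -0.0404  0.0702] [ 0.65 -0.23 -1.97]
47.8167 [ 0.5559 -0.0404  0.0816]
48.4417 0.06449077079968234 [ 0.5558 -0.0404  0.0814]
False 48.925 0.06475295323964997 [-0.45 -0.24 -1.59]
```

Run:
```python
from turn import *
h=r.move_linear([*ax,.15],feed=.1,force_limit=6); s=r.sense(); print(h,s['t'],s['finger_gap'],s['wrist_force'].round(2))
im=r.grab_frame('side'); cv2.imwrite('pics/i.png',cv2.resize(im[130:280,270:420],(500,500)))
bat=np.array([.511,.282]); p=bat+[-.045,0]
if not h:
    r.reach([*p,.10],down(np.radians(-90))); s=r.sense(); print(s['t'],s['finger_gap'],s['position'].round(4))
    cv2.imwrite('pics/j.png',r.grab_frame('wrist'))
```

```text
False 49.5917 0.06451074728537022 [-0.34 -1.1  -2.15]
50.9167 0.06459903120413422 [0.4666 0.2813 0.1001]
```

View pics/i.png

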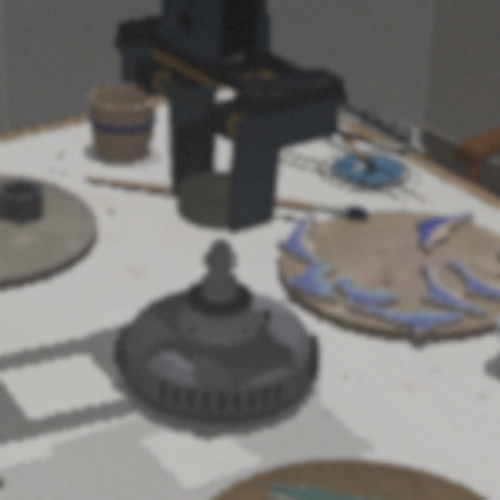

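View pics/j.png

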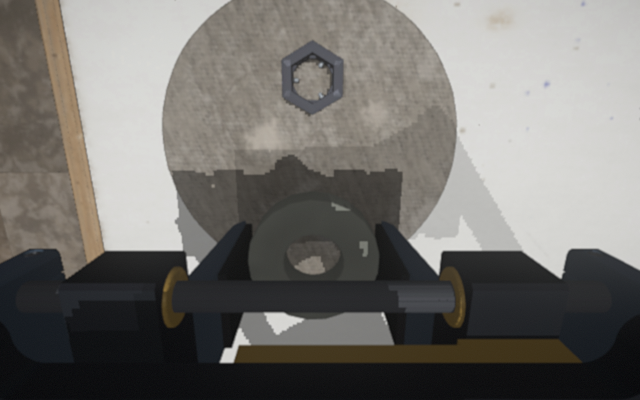

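The side view shows the bare spindle, the wheel level in the fingers, and the nut on the bat. The wrist view shows the nut at (312,77), the bat centred near (310,125), and the wheel held at (313,255). Lowering now.

Run:
```python
from turn import *
s=r.sense(); c=cam('wrist',s); b=plane(c,(310,125),.011); nn=plane(c,(312,77),.035); print('bat(wrist)',b.round(4),'nut',nn.round(4))
p=np.array([.466,.282])
r.move_linear([*p,.028],feed=.1); r.dwell(.2); s0=r.sense()
h=r.move_linear([*p,.010],feed=.012,force_limit=3); s=r.sense(); print(h,s['t'],s['position'].round(4),(s['wrist_force']-s0['wrist_force']).round(2))
r.dwell(.1); r.let_go(); r.dwell(.1); s=r.sense(); print(s['t'],s['finger_gap'],s['position'].round(4))
r.move_linear([*p,.15],feed=.15); cv2.imwrite('pics/k.png',r.grab_frame('wrist')); cv2.imwrite('pics/k2.png',cv2.resize(r.grab_frame('side')[150:240,200:350],(600,360))); print(r.sense()['t'])
```

```text
bat(wrist) [0.5273 0.2834 0.011 ] nut [0.5591 0.2818 0.035 ]
True 53.1333 [0.466  0.282  0.0136] [ 0.22 -0.76  6.74]
53.925 0.09132039215510257 [0.4651 0.2815 0.0127]
55.0917
```

View pics/k.png

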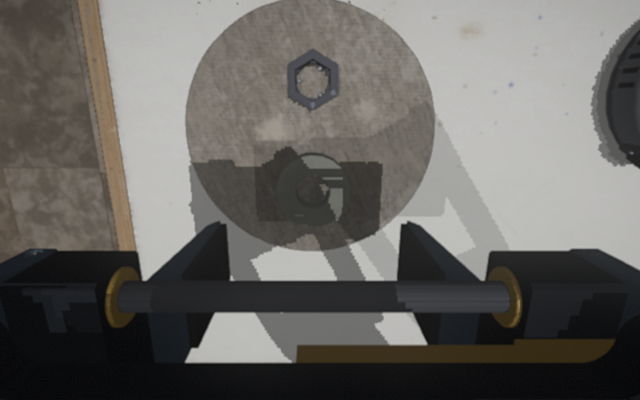

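View pics/k2.png

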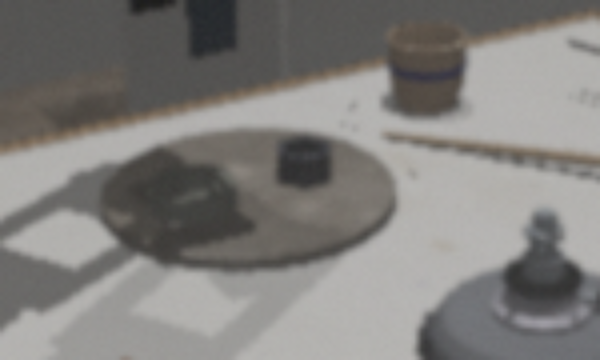

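In the wrist view the bat is centred at about (310,125) with a radius of about 125 px. The wheel at (313,190) is about 58 mm off centre and the nut at (312,79) about 41 mm. Both lie flat and apart, well inside the rim, and the gripper is clear.

Run:
```python
from turn import *
print(r.sense()['t'],r.sense()['position'].round(3)); r.job_done(); print(r.sense()['t'])
```

```text
55.0917 [0.465 0.282 0.149]
the job is handed in; nothing more can be done
the job is handed in; nothing more can be done
```

The nut and the wheel both lie flat, side by side, on the bare grey bat. I handed the job in at 55.1 s of the 72 s; no verdict was reported.

- **Nut:** I found the spindle axis from three wrist views and by touching the nut on both sides, which agreed to 0.14 mm. I then turned the nut clockwise through about 190° in 1–4° steps, raising the hand by feel. The wrist force stayed within about 3.3 N, apart from the nut's own spring load in the thread, which I could not measure. The hand had risen about 9 mm by the end of the turning. A slow 1 mm lift then met no resistance, so I took the nut off.
- **Wheel:** My first grip was too low to set it down flat, with the fingertips about 10 mm below the underside. After lifting it clear I lowered it back onto the spindle, gripped it higher and lifted it again.
- **Setting down:** I stopped each part on contact, at about 6–7 N.
- **Last checks:** The final pictures show the nut about 41 mm and the wheel about 58 mm from the bat's centre, with the gripper clear of both. The cup is where it was. I took no last close look at the animals or the jar, but the arm never came near them.
- **Disagreement:** The top and wrist cameras put the bat's centre at x = 0.510 and 0.527 m. At either value both parts are well within the limits.

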